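# Fit the drive sleeve on the sauce mixer's shaft

### The job

Slide the drive sleeve, orange head up, down over the mixer's upright shaft and, pressing only lightly, turn it by feel until the slots in its foot drop over the drive cross and it sits upright and fully home on the flange; then let go of it. Keep it under control all the way down: do not let it fall down the shaft or ram it. Leave the two jars and the sauce bottle standing where they are.

Things in the scene. Friction and masses are not known exactly. Their poses are not given: they have to be found in the camera images.
- sleeve: Loose 62 mm tall steel sleeve, about 180 g, upright on the table. Origin: centre of underside; z up the 22 mm through bore. Foot (z 0-14 mm): four teeth, with four open slots between along its own +-x and +-y, 8.5 mm wide at least, 14 mm deep. Tube 36 mm in diameter (z 14-34). Square orange head 36 x 36 mm (z 34-62), faces square to x and y. Same after each quarter turn.
- mixer: White table-top mixer base, bowl off, fixed, 200 x 240 x 100 mm high, black control panel on its -x side. On top a round steel plate 140 mm wide (up to z 112 mm), then a flange 60 mm wide (up to 120 mm), on which an upright steel shaft stands. Origin: centre of its underside, straight below the shaft; z up.
- seat (a point): Point on the shaft's axis at the flange's upper face, 120 mm above the table: the seated sleeve's underside rests here.
- cross (a point): Brass drive cross round the foot of the shaft (point: on the axis, 10 mm above seat, at its top). Four arms at 90 degrees, 5.5 mm wide, 10 mm high, reaching 16.5 mm from the axis. Cannot be turned by hand; its angle varies, is not reported and is independent of the mixer's yaw. An unaligned sleeve rests on it, 10 mm above seat; aligned within about 0.12 rad it goes down freely.
- shaft_top (a point): Centre of the shaft's top end, 70 mm above the seat point. The shaft is 20 mm in diameter with a 2 mm chamfer at the top; sleeve clearance 1 mm all round. It stands 8 mm out of the seated sleeve.
- chilli_jar: Loose red sauce jar with red cap, 64 mm in diameter, 75 mm tall; origin at the centre of its underside. Leave alone.
- bean_jar: Loose brown jar with brass cap, 60 mm in diameter, 70 mm tall; origin at the centre of its underside. Leave alone.
- sauce_bottle: Loose red sauce bottle with red cap, 60 mm in diameter, 190 mm tall, beside the mixer; origin at the centre of its underside. Leave alone.

How it is judged:
By the outcome, as a careful person would: the job done as asked, in the order asked, and still so for the second after the job is handed in, with the robot touching nothing.
It also fails if it takes over 56 s, if anything falls off the work surface, if the arm or the gripper's body presses on something with over 40 N, if the wrist force passes 120 N, or if a joint passes its speed limit or range.

### The arm

A 6-joint arm with a two-finger parallel gripper is mounted at the origin on the work surface. World frame = base frame: x ahead of the robot, y to its left, z up, the work surface at z = 0. Lengths are in mm, angles in rad, forces in N, time in s.
With the tool pointing down it reaches from about 300 to 775 mm from the base axis. Payload 14.6 kg.
Tool frame: the origin (TCP) lies on the centre line of the jaws, within the pads' length; the fingertips stand 19 mm ahead of it and the grasp point (between the pads) is the TCP (bot.tip_reach is the distance from the TCP to the fingertips, in mm); y points along the fingers, x is the direction in which the jaws open and shut, and the axes are right-handed (so a half turn about y gives the same grasp; the last joint's range is limited). The gripper opens to 85 mm and grips with 20 to 120 N. Pads are 22 mm wide; open, the fingers measure 114 mm over their backs; the gripper's body (76 mm by 85 mm) begins 54 mm behind the grasp point. The pads swing forward as they close: fully open they stand 13 mm farther back than shut.
Start: joints at [1.194, 0.3, 1.521, -0, 1.321, -0.067], TCP at [167.675, 523.808, 250.281] pointing down, gripper open.
Joint ranges: [-3.03, 3.03], [-0.79, 2.21], [0.23, 2.52], [-1.04, 4.18], [0, 3.07], [-2.55, 2.55]. Speed limits (rad/s): [2.22, 2.22, 2.57, 3.14, 3.14, 3.14].

### API

Orientations are given as a unit quaternion [w, x, y, z].
In Python, from rig import bot gives the robot as it stands. Calls block until the motion is done:
- bot.move_to(position, orientation): joint-space move of the TCP to a pose.
- bot.servo_line(position, attitude=None, speed=150, until_force=None): straight line of the TCP; attitude=None keeps the orientation; speed is the mean speed in mm/s. With until_force (N) it stops when the force on the tool has changed by that much, and returns True; else False.
- bot.move_joints(angles): joint-space move.
- bot.move_gripper(opening, grip_force=None): finger opening in mm; grip_force is the grip in N (None keeps the last); returns when the fingers have stopped.
- bot.dwell(seconds).
- bot.ik(position, orientation): joint angles nearest the present ones, or None.
- bot.read_state(): the state.
- bot.read_camera(name): name is "side" or "top"; returns a dict with "image" (420x560x3 uint8, blue, green, red), "depth" (420x560 float32, mm along the optical axis (not along the pixel's ray), 0 where there is no reading), "fovy" (degrees; the focal length in pixels is half the picture's height over the tangent of half this angle, whatever the lens; pixels are square), "cx", "cy" (the principal point, pixels), "k1" (the pictures are not rectified: a ray, as slopes to the right and down, at radius r is drawn at 1 + k1 r^2 times it, then the intrinsics apply), "eye" and "attitude" of the camera in the world. Camera axes: x right, y down, z forward; pixel columns grow to the right and rows downward; lengths in mm; the calibration is good to about 2 mm. A picture is of the moment at which its call begins.
A pose or a line that the arm cannot do raises bot.MotionError and nothing moves.
- bot.finish_job(): hands the job in, once; it reports no verdict.
The state is a dict: "clock": time; "joint_positions": joint angles; "qvel": joint speeds; "effort": joint torques, N m; "ee_pos": TCP position; "tool_rot": TCP orientation; "ft_force": force on the tool from outside, world axes, zero at the start; "moment": the same for the moment, N m; "grip_width": finger opening in mm.
Only numpy, scipy, OpenCV 4.12 (cv2) and the standard library are available. Lean on these libraries where they do the work, as an engineer would, in place of code of your own. Each camera call takes 0.05 s, during which the arm holds its last target. There are 200 camera calls.

## Working session

There is one attempt and no reset: what is moved stays moved. The work goes in short steps, each a Python script; the robot and the scene stay as the last script left them, time stands still between calls to the robot, and variables do not carry over. Pictures are saved under pics/ and viewed, on a budget of 10 in all, crops included, one or two more only if the job needs it, and the job is handed in when it is done.

```bash
mkdir -p pics; ls; cat > h.py <<'E'
import numpy as np, cv2
from rig import bot
from scipy.spatial.transform import Rotation as R
def rot(q): return R.from_quat([q[1],q[2],q[3],q[0]]).as_matrix()
def cloud(c):
    """world points per pixel from depth"""
    h,w=c["depth"].shape; f=h/2/np.tan(np.radians(c["fovy"])/2)
    K=np.array([[f,0,c["cx"]],[0,f,c["cy"]],[0,0,1.]])
    uv=np.stack(np.meshgrid(np.arange(w),np.arange(h)),-1).reshape(-1,1,2).astype(float)
    n=cv2.undistortPoints(uv,K,np.array([c["k1"],0,0,0.])).reshape(h,w,2)
    ray=np.dstack([n,np.ones((h,w))])@rot(c["attitude"]).T
    return np.array(c["eye"])+ray*c["depth"][...,None], ray
E
python3 - <<'E'
from h import *
for n in("top","side"):
    c=bot.read_camera(n); cv2.imwrite(f"pics/{n}0.png",c["image"]); np.savez(f"{n}0.npz",**c)
    print(n,c["eye"],c["attitude"],c["fovy"],c["cx"],c["cy"],c["k1"])
print(bot.read_state(),bot.tip_reach)
E
```

```text
pics
top [ 436.22747616   69.42699423 1695.39035177] [-0.01572658  0.70714098 -0.70671654  0.01600154] 43.53680408832863 285.18695299338094 205.81539533744447 0.004402364832456585
side [  37.82354094 -624.13705453  830.59106174] [-0.41907204  0.85558583 -0.27763258  0.12357853] 54.30886363445463 278.1009650921714 209.95732853388466 -0.12468038684754094
{'clock': 0.1, 'joint_positions': array([ 1.19441254e+00,  3.00419841e-01,  1.52152640e+00, -1.25816210e-05,
        1.32071227e+00, -6.66166947e-02]), 'qvel': array([-0.00071847, -0.00101803, -0.00013507, -0.000933  ,  0.00206932,
        0.00027367]), 'effort': array([ 2.93240097e-03, -5.44380534e+01, -3.62369514e+01,  1.40400519e-05,
        3.00352011e-03, -4.04513526e-05]), 'ee_pos': array([167.60252389, 523.63609202, 249.77255569]), 'tool_rot': array([-0.57094148,  0.5713516 ,  0.41656687, -0.41719926]), 'ft_force': array([ 0.99137161, -0.28064665, -0.20389766]), 'moment': array([ 0.00893845, -0.03000516, -0.02465952]), 'grip_width': 85.47941654564352} 19.0
```

View pics/top0.png

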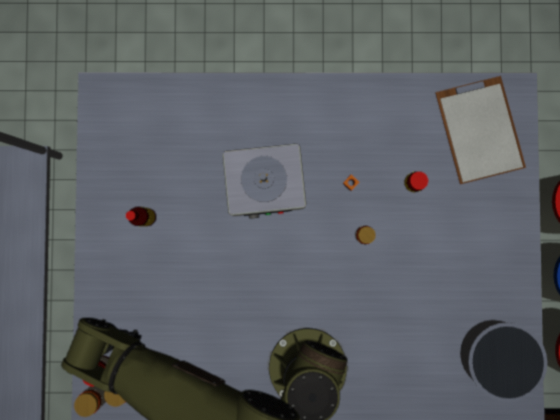

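View pics/side0.png

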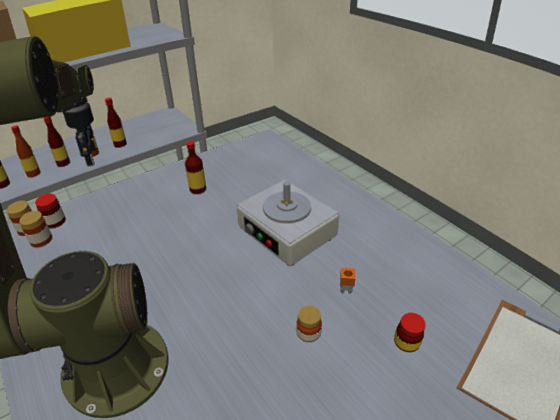

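The top view shows the sleeve at about (350,183), mixer shaft (264,180), jars (418,181) and (366,235), and bottle (133,215). In the side view the sleeve is at (347,278) and the shaft top at (287,183). The brass cross is hardly visible. Next I measure these from the masks.

```bash
cat > m1.py <<'E'
from h import *
def plane(c,ray,u,v,z):
    r=cv2.remap(ray.astype(np.float32),np.float32([[u]]),np.float32([[v]]),cv2.INTER_LINEAR)[0,0]
    e=np.array(c["eye"]); return e+r*(z-e[2])/r[2]
if __name__=="__main__":
  for n,win in(("top",(330,165,375,205)),("side",(325,255,370,300))):
    c={k:v for k,v in np.load(f"{n}0.npz").items()}; P,ray=cloud(c)
    hsv=cv2.cvtColor(c["image"],cv2.COLOR_BGR2HSV)
    m=cv2.inRange(hsv,(3,120,60),(20,255,255)); k=np.zeros_like(m);k[win[1]:win[3],win[0]:win[2]]=1;m*=k
    ys,xs=np.nonzero(m); print(n,"orange px",len(xs),xs.mean(),ys.mean())
    pts=P[m>0]; ok=pts[:,2]>52
    top=pts[ok]
    print(" z pct",np.percentile(pts[:,2],[5,50,95]),"top pts",ok.sum(),top.mean(0))
    # head-top outline cast on plane z=62
    q=np.float32([plane(c,ray,float(x),float(y),62)[:2] for x,y,o in zip(xs,ys,ok) if o])
    print(" rect",cv2.minAreaRect(q), "mid",(q.max(0)+q.min(0))/2)
    # shaft & mixer
    z=P[...,2]; 
    for lo,hi,nm in((183,196,"shafttop"),(108,115,"plate"),(117,124,"flange"),(94,104,"body")):
        mm=(z>lo)&(z<hi)&(P[...,0]>350)&(P[...,0]<750)&(abs(P[...,1]-120)<170)
        if mm.sum()<3: print(nm,"none");continue
        a=P[mm]; print(" ",nm,mm.sum(),a.mean(0).round(1),cv2.minEnclosingCircle(a[:,:2].astype(np.float32)), cv2.minAreaRect(a[:,:2].astype(np.float32)))
    for nm,(u,v),zz in ((("chilli",(418,181),75),("bean",(366,235),70),("bottle",(130,215),190)) if n=="top" else (("chilli",(411,325),75),("bean",(309,316),70),("bottle",(194,146),190))):
        print(" ",nm,plane(c,ray,u,v,zz).round(0))
  a=cv2.imread("pics/top0.png")[155:205,240:290];b=cv2.imread("pics/side0.png")[170:220,262:312]
  d=cv2.imread("pics/side0.png")[255:305,322:372]; e=cv2.imread("pics/top0.png")[160:210,325:375]
  cv2.imwrite("pics/crop1.png",cv2.resize(np.vstack([np.hstack([a,b]),np.hstack([e,d])]),(600,600),interpolation=cv2.INTER_CUBIC))
E
python3 m1.py
```

```text
top orange px 108 350.81481481481484 182.09259259259258
 z pct [38.81114396 61.29125335 68.10256281] top pts 90 [ 584.3203802  -135.85759322   62.32770965]
 rect ((583.974853515625, -136.17076110839844), (35.1947021484375, 35.44087600708008), 44.982261657714844) mid [ 583.98096 -136.1783 ]
  shafttop 35 [590.3 132.9 189.6] ((590.3906860351562, 132.70936584472656), 9.77665901184082) ((589.672119140625, 132.7042236328125), (17.250648498535156, 17.570154190063477), 0.06020861491560936)
  plate 948 [588.8 132.7 111.5] ((579.7481689453125, 130.23019409179688), 134.68124389648438) ((589.197509765625, 132.1951141357422), (186.03211975097656, 222.74362182617188), 7.043542385101318)
  flange 333 [591.9 132.9 119.6] ((590.0081176757812, 133.52944946289062), 68.43247985839844) ((592.2193603515625, 132.76319885253906), (131.04080200195312, 130.07958984375), 68.33154296875)
  body 2576 [589.5 132.6  99.7] ((588.4892578125, 133.71792602539062), 149.11351013183594) ((590.6928100585938, 133.63125610351562), (197.9025421142578, 238.17950439453125), 5.944529056549072)
  chilli [ 586. -342.   75.]
  be
[... 488 characters left out ...]
, 16.636686325073242), 53.29365539550781)
  plate 872 [582.9 127.1 111.9] ((589.9488525390625, 133.75428771972656), 71.87995147705078) ((588.7944946289062, 133.55674743652344), (138.2353057861328, 138.0437469482422), 40.4901123046875)
  flange 152 [585.4 129.2 120.3] ((588.50439453125, 134.9392547607422), 31.041353225708008) ((588.3443603515625, 133.49440002441406), (58.10291290283203, 57.91279602050781), 53.79465866088867)
  body 2157 [575.  112.9  99.9] ((590.6771850585938, 135.62255859375), 150.43121337890625) ((587.8017578125, 134.58221435546875), (197.12701416015625, 237.60476684570312), 5.831567764282227)
  chilli [ 578. -346.   75.]
  bean [ 415. -186.   70.]
  bottle [474. 482. 190.]
```

View pics/crop1.png

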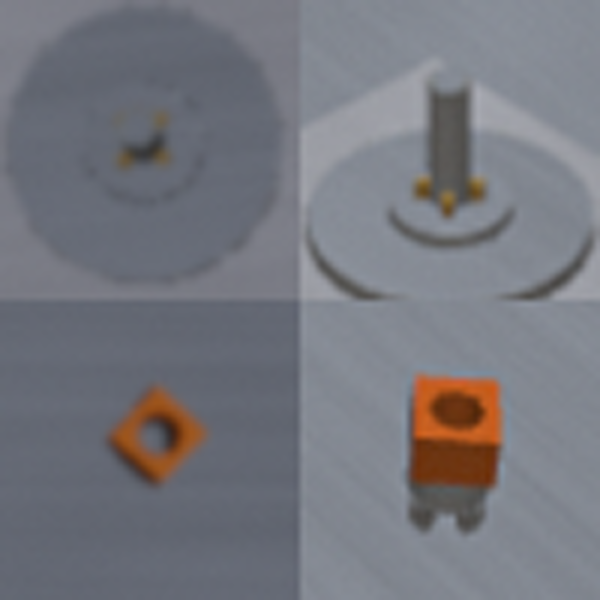

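Brass arms show in the crop's top-left panel at about (123,158), (163,155), (163,118) and (120,118), so the cross is near 45°. The sleeve head is also near 45°. Next I compute the cross angle, check IK and approach.

```bash
cat >> h.py <<'E'
def Q(a):
    """tool down (tool y = -z), jaws opening along world azimuth a"""
    c,s=np.cos(a),np.sin(a)
    q=R.from_matrix(np.array([[c,0,-s],[s,0,c],[0,-1,0]])).as_quat(); return [q[3],q[0],q[1],q[2]]
def st():
    s=bot.read_state(); return "t%.1f"%s["clock"],np.round(s["ee_pos"],1),"F",np.round(s["ft_force"],1),"M",np.round(s["moment"],2),"w%.1f"%s["grip_width"],"j6 %.2f"%s["joint_positions"][5]
E
python3 - <<'E'
from h import *
from m1 import plane
for n,win in(("top",(255,170,275,188)),("side",(278,190,298,212))):
    c={k:v for k,v in np.load(f"{n}0.npz").items()}; P,ray=cloud(c)
    hsv=cv2.cvtColor(c["image"],cv2.COLOR_BGR2HSV); m=cv2.inRange(hsv,(10,70,40),(35,255,255))
    ys,xs=np.nonzero(m); k=(xs>win[0])&(xs<win[2])&(ys>win[1])&(ys<win[3])
    p=np.array([plane(c,ray,float(x),float(y),129) for x,y in zip(xs[k],ys[k])])[:,:2]-[589.3,132.8]
    th=np.arctan2(p[:,1],p[:,0]); print(n,k.sum(),"angle",np.degrees(np.angle(np.exp(4j*th).mean())/4)%90,np.c_[p,np.degrees(th)].round(0).tolist())
print(rot(bot.read_state()["tool_rot"]).round(2))
for a in(-135,-45,45,135):
    print(a,*[np.round(bot.ik(p,Q(np.radians(a))),2) if bot.ik(p,Q(np.radians(a))) is not None else None for p in([584,-136,48],[589,133,168],[589,133,260])])
E
```

```text
top 5 angle 43.73099945155407 [[-6.0, -7.0, -130.0], [-9.0, 11.0, 127.0], [-9.0, 8.0, 136.0], [-9.0, -7.0, -142.0], [-9.0, -10.0, -132.0]]
side 26 angle 47.40850479784054 [[-14.0, 12.0, 141.0], [-12.0, 10.0, 140.0], [-10.0, 8.0, 140.0], [6.0, -4.0, -31.0], [9.0, -6.0, -33.0], [11.0, -7.0, -34.0], [-17.0, 8.0, 155.0], [-15.0, 6.0, 158.0], [-12.0, 4.0, 161.0], [4.0, -8.0, -65.0], [6.0, -9.0, -58.0], [8.0, -11.0, -54.0], [-20.0, 4.0, 169.0], [-17.0, 2.0, 173.0], [-15.0, 0.0, 178.0], [-11.0, -3.0, -164.0], [-8.0, -5.0, -151.0], [-6.0, -6.0, -133.0], [1.0, -11.0, -86.0], [3.0, -13.0, -77.0], [-13.0, -7.0, -153.0], [-11.0, -8.0, -143.0], [-9.0, -10.0, -131.0], [-14.0, -12.0, -139.0], [-12.0, -14.0, -130.0], [-17.0, -16.0, -136.0]]
[[ 0.3  -0.   -0.95]
 [ 0.95 -0.    0.3 ]
 [-0.   -1.    0.  ]]
-135 [-0.29  0.64  1.53 -0.    0.97  2.07] [ 0.16  0.49  1.45 -0.    1.2   2.52] [ 0.16  0.41  1.34 -0.    1.38  2.52]
-45 [-0.29  0.64  1.53 -0.    0.97  0.5 ] [ 0.16  0.49  1.45 -0.    1.2   0.95] [ 0.16  0.41  1.34 -0.    1.38  0.95]
45 [-0.29  0.64  1.53 -0.    0.97 -1.08] [ 0.16  0.49  1.45 -0.    1.2  -0.62] [ 0.16  0.41  1.34 -0.    1.38 -0.62]
135 None [ 0.16  0.49  1.45 -0.    1.2  -2.19] [ 0.16  0.41  1.34 -0.    1.38 -2.19]
```

```bash
python3 - <<'E'
from h import *
d=np.radians
X,Y=583,-136.5
bot.move_to([X,Y,150],Q(d(-45))); 
bot.servo_line([X,Y,48],speed=120); print(st())
bot.move_gripper(36,25); print(st())
bot.move_gripper(60)
bot.move_to([X,Y,48],Q(d(45))); bot.move_gripper(30,40); print(st())
bot.servo_line([X,Y,120],speed=100); bot.dwell(.2); print(st())
bot.move_to([589.3,132.8,265],Q(d(45))); bot.dwell(.2); print(st())
c=bot.read_camera("side"); np.savez("side1.npz",**c)
cv2.imwrite("pics/side1.png",cv2.resize(c["image"][60:240,200:380],(720,720),interpolation=cv2.INTER_CUBIC))
E
```

```text
('t3.9', array([ 583.4, -136.6,   48.8]), 'F', array([0.3, 0.5, 0.1]), 'M', array([-0.01, -0.05,  0.01]), 'w85.2', 'j6 0.49')
('t4.4', array([ 583. , -136.5,   48.3]), 'F', array([-2.1,  0.9,  4. ]), 'M', array([ 0.19,  0.2 , -0.03]), 'w36.4', 'j6 0.49')
('t6.5', array([ 583. , -136.5,   48.1]), 'F', array([0.4, 0.5, 1. ]), 'M', array([-0.05,  0.06, -0.01]), 'w35.4', 'j6 -1.08')
('t7.6', array([ 582.8, -136.4,  119.4]), 'F', array([-0.5,  0.3, -1.4]), 'M', array([ 0.01,  0.06, -0.01]), 'w35.8', 'j6 -1.08')
('t8.9', array([589.4, 131.8, 264.3]), 'F', array([ 0.3, -0.7, -1.9]), 'M', array([ 0.  ,  0.03, -0.06]), 'w35.5', 'j6 -0.62')
```

View pics/side1.png

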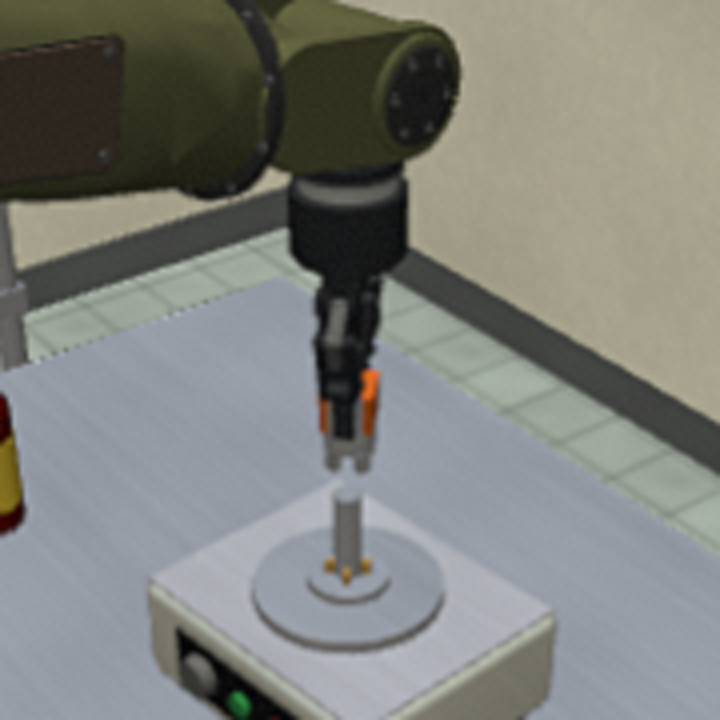

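Sleeve is gripped upright and sits above the shaft: sleeve centre at u≈348, shaft at u≈347 in the crop. I'll lower it with force guarding.

```bash
python3 - <<'E'
from h import *
d=np.radians; X,Y=589.3,132.8
bot.servo_line([X,Y,243],speed=60); bot.dwell(.2)
F0=bot.read_state()["ft_force"]; print(st())
hit=bot.servo_line([X,Y,215],speed=25,until_force=5)
s=bot.read_state(); print(hit,st(),s["ft_force"]-F0)
bot.dwell(.2); s=bot.read_state(); print(st(),s["ft_force"]-F0)
E
```

```text
('t9.7', array([589.4, 132.8, 243.3]), 'F', array([-0.6,  0.3, -3.2]), 'M', array([-0.06,  0.01,  0.  ]), 'w35.8', 'j6 -0.62')
True ('t10.3', array([589.1, 133.6, 230. ]), 'F', array([ 0.7,  3.3, -2.5]), 'M', array([ 0.56, -0.21,  0.  ]), 'w35.3', 'j6 -0.62') [1.30274515 3.03800878 0.64871425]
('t10.5', array([589.1, 133.5, 230.2]), 'F', array([ 1.3,  3.7, -3.4]), 'M', array([ 0.7 , -0.22, -0.04]), 'w35.5', 'j6 -0.62') [ 1.87641986  3.47767863 -0.25202664]
```

It's on the shaft with the walls touching lightly in +y. I'll continue with lateral force centring.

```bash
python3 - <<'E'
from h import *
X,Y=589.6,133.6; F0=np.array([-.6,.3,-3.2])
bot.servo_line([X,Y,229],speed=20)
for z in range(222,161,-7):
    z=max(z,181) if z>174 else 181
    hit=bot.servo_line([X,Y,z],speed=25,until_force=6); bot.dwell(.15)
    dF=bot.read_state()["ft_force"]-F0; print(z,hit,st(),dF.round(1),round(X,2),round(Y,2))
    X+=np.clip(dF[0]*.12,-.5,.5); Y+=np.clip(dF[1]*.12,-.5,.5)
    if dF[2]>8 or z==181: break
bot.servo_line([X,Y,bot.read_state()["ee_pos"][2]],speed=10); bot.dwell(.15); print(st(),X,Y)
E
```

```text
222 False ('t11.3', array([589.4, 133.7, 221.6]), 'F', array([ 0.7,  4.5, -5.5]), 'M', array([ 0.89, -0.09, -0.02]), 'w36.0', 'j6 -0.62') [ 1.3  4.2 -2.3] 589.6 133.6
215 False ('t11.9', array([589.7, 134. , 214.8]), 'F', array([-0.2,  1.8, -3.8]), 'M', array([0.49, 0.06, 0.04]), 'w35.5', 'j6 -0.62') [ 0.4  1.5 -0.6] 589.76 134.1
208 False ('t12.5', array([589.8, 134.2, 207.9]), 'F', array([ 0.5,  1. , -3.1]), 'M', array([0.3 , 0.04, 0.03]), 'w35.8', 'j6 -0.62') [1.1 0.7 0.1] 589.8 134.28
201 False ('t13.1', array([589.9, 134.4, 200.9]), 'F', array([-0.9,  2.3, -3.2]), 'M', array([ 0.29,  0.09, -0.04]), 'w35.8', 'j6 -0.62') [-0.3  2.  -0. ] 589.94 134.37
194 False ('t13.7', array([589.9, 134.5, 194. ]), 'F', array([-0.4,  1. , -2.6]), 'M', array([0.24, 0.02, 0.03]), 'w35.6', 'j6 -0.62') [0.2 0.7 0.6] 589.9 134.6
187 False ('t14.3', array([589.9, 134.7, 186.9]), 'F', array([-0.3,  1.5, -3.5]), 'M', array([ 0.31, -0.08, -0.02]), 'w35.8', 'j6 -0.62') [ 0.3  1.2 -0.3] 589.93 134.69
181 False ('t14.8', array([589.9, 134.8, 180.9]), 'F', array([ 0.7,  1.4, -3.4]), 'M', array([ 0.26, -0.02, -0.02]), 'w35.4', 'j6 -0.62') [ 1.3  1.1 -0.2] 589.97 134.83
('t15.2', array([590.1, 134.9, 181. ]), 'F', array([-0. ,  0.5, -1.5]), 'M', array([ 0.08,  0.04, -0.02]), 'w35.7', 'j6 -0.62') 590.1274874176231 134.9569676163739
```

Now I touch down gently. If it rests on the cross, I'll turn in small steps and probe again.

```bash
python3 - <<'E'
from h import *
X,Y=590.2,135.1; F0=bot.read_state()["ft_force"]
# angle order around the estimate 46 deg
for a in (45,49,41,53,37,57,33):
    z0=bot.read_state()["ee_pos"][2]
    if a!=45: bot.servo_line([X,Y,180.5],speed=20); bot.servo_line([X,Y,180.5],Q(np.radians(a)),speed=20)
    hit=bot.servo_line([X,Y,165],speed=15,until_force=5)
    z=bot.read_state()["ee_pos"][2]; dF=bot.read_state()["ft_force"]-F0; print(a,hit,st(),dF.round(1))
    if z<174.5: break
bot.servo_line([X,Y,z],speed=10); bot.dwell(.2); print(st())
E
```

```text
45 True ('t16.0', array([590.2, 135.1, 167.9]), 'F', array([-0.3,  1.1,  4.3]), 'M', array([ 0.12, -0.12,  0.03]), 'w35.7', 'j6 -0.62') [-0.3  0.6  5.7]
('t16.5', array([590.3, 135.1, 168. ]), 'F', array([ 0.4, -0.6,  1.8]), 'M', array([ 0.02, -0.1 , -0.04]), 'w35.5', 'j6 -0.62')
```

Home at the first touch: TCP 168.0, underside ≈120. I'll release, retract and check.

```bash
python3 - <<'E'
from h import *
bot.move_gripper(60); bot.dwell(.2); print(st())
bot.servo_line([590.2,135.1,290],speed=120)
bot.move_to([400,330,330],Q(np.radians(45))); bot.dwell(.3); print(st())
ims=[]
for n in("top","side"):
    c=bot.read_camera(n); P,ray=cloud(c); hsv=cv2.cvtColor(c["image"],cv2.COLOR_BGR2HSV)
    m=cv2.inRange(hsv,(3,120,60),(20,255,255))>0
    m&=(np.hypot(P[...,0]-590,P[...,1]-134)<35)&(P[...,2]>130)
    t=P[m&(P[...,2]>176)]; print(n,m.sum(),"head top",t.mean(0).round(1),"z pct",np.percentile(P[m][:,2],[5,50,90,97]).round(1),cv2.minAreaRect(t[:,:2].astype(np.float32)))
    ys,xs=np.nonzero(m); u,v=int(xs.mean()),int(ys.mean()); ims.append(cv2.resize(c["image"][v-35:v+35,u-35:u+35],(400,400),interpolation=cv2.INTER_CUBIC)); 
    ims.append(None); ims[-1]=cv2.resize(c["image"],(400,300))
cv2.imwrite("pics/end.png",np.vstack([np.hstack([cv2.resize(ims[0],(300,300)),ims[1]]),np.hstack([cv2.resize(ims[2],(300,300)),ims[3]])]))
E
```

```text
('t17.0', array([590.2, 135.1, 167.9]), 'F', array([-0.3, -0.7, -0.1]), 'M', array([ 0.02,  0.01, -0.03]), 'w60.1', 'j6 -0.62')
('t19.6', array([400.5, 329.6, 329.8]), 'F', array([0.6, 0.5, 0.1]), 'M', array([ 0.04,  0.1 , -0.04]), 'w60.0', 'j6 -0.17')
top 111 head top [590.7 133.9 183. ] z pct [175.2 182.7 186.1 188.4] ((590.9818725585938, 133.75677490234375), (35.623077392578125, 32.764076232910156), 45.34043884277344)
side 164 head top [585.1 128.6 181.3] z pct [155.8 174.8 182.7 184.8] ((587.0479125976562, 132.2099609375), (33.49739456176758, 36.006378173828125), 48.65348815917969)
```

View pics/end.png

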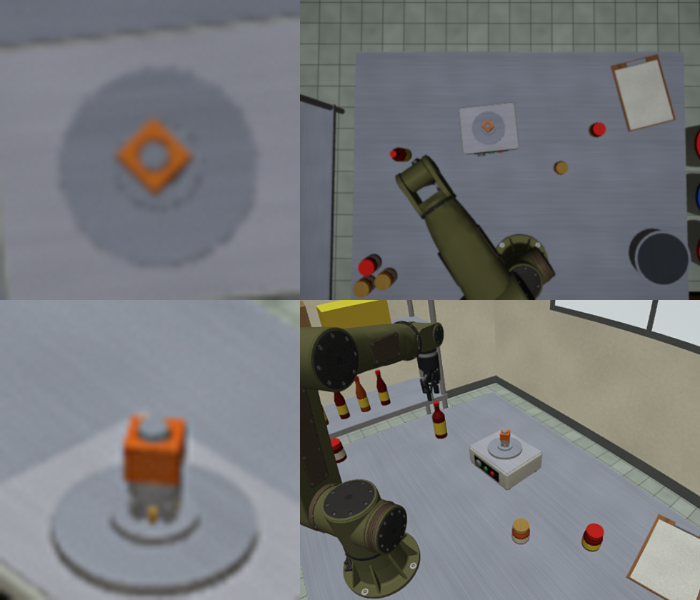

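The sleeve is seated upright, with its head top at z≈182 and the shaft standing out of it. A brass arm shows in a slot at about (152,513). The jars and bottle are standing where they were.

```bash
python3 -c "
from rig import bot
bot.finish_job()"
```

```text
the job is handed in; nothing more can be done
```

The sleeve is home on the flange, upright with its orange head up, released, and the job is handed in at about 20 s on the robot's clock.

- **Grasp and descent:** I squeezed the head at two angles to centre it in the jaws. I then lowered it down the shaft under force guard, correcting sideways from the measured force. The sideways force stayed within about 5 N.
- **Cross:** I set the sleeve to 45° because the cross read about 44–47° in the camera images. It dropped over the cross at the first light touch (5–6 N), so no searching turn was needed, and I did no twist test afterwards.
- **Last checks:** The gripper stood at TCP z = 168.0 mm at rest, so the underside is at about 120 mm, the flange height. The two cameras put the head top at about 183 and 181 mm, against 182 mm expected. The final picture shows the shaft standing out of the head and a brass arm in a slot. The jars and bottle look unmoved, by eye only.
- **Disagreements:** The side camera's head centre was a few mm off the top camera's because its mask included part of the side face. The first shaft position estimate was about 2 mm off in y and was corrected by feel. No check failed.

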